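Set the shaker's click dial and start it

ROBOT

A 6-joint arm with a two-finger parallel gripper is mounted at the origin on a cart in front of the work surface, level with it; the furniture and walls round the work are solid. World frame = base frame: x ahead of the robot, y to its left, z up, the work surface at z = 0. Lengths are in mm, angles in rad, forces in N, time in s.
With the tool pointing down it reaches from about 325 to 875 mm from the base axis. Payload 4.4 kg.
Tool frame: the origin (TCP) lies on the centre line of the jaws, within the pads' length; the fingertips stand ahead of it and the grasp point (between the pads) lies 6 mm ahead of it (ctrl.tcp_to_tips is the z of the fingertips in the tool frame, in mm); z points along the fingers, y is the direction in which the jaws open and shut (so a half turn about z gives the same grasp; the last joint's range is limited). The gripper opens to 85 mm and grips with 20 to 120 N. Pads are 22 mm wide; open, the fingers measure 114 mm over their backs; the gripper's body (76 mm by 85 mm) begins 54 mm behind the grasp point. The pads swing forward as they close: fully open they stand 13 mm farther back than shut.
Start: joints at [1.067, 0.207, 1.542, -0, 1.393, -0.15], TCP at [199.227, 539.385, 220.582] pointing down, gripper open.
Joint ranges: [-2.73, 2.73], [-0.86, 2.22], [0.23, 2.46], [-1.11, 4.25], [0.08, 2.63], [-2.82, 2.82]. Speed limits (rad/s): [2.79, 2.79, 3.14, 3.14, 3.14, 3.14].

INTERFACE

Orientations are given as a 3x3 rotation matrix whose columns are the frame's x, y, z axes.
In Python, from plant import ctrl, sensors, optics gives the robot as it stands. Calls block until the motion is done:
- ctrl.move_ptp(position, orientation): joint-space move of the TCP to a pose.
- ctrl.move_l(position, rot=None, vel=150, threshold=None): straight line of the TCP; rot=None keeps the orientation; vel is the mean speed in mm/s. With threshold (N) it stops when the force on the tool has changed by that much, and returns True; else False.
- ctrl.set_joints(angles): joint-space move.
- ctrl.gripper_to(opening, force=None): finger opening in mm; force is the grip in N (None keeps the last); returns when the fingers have stopped.
- ctrl.hold(seconds).
- ctrl.solve_ik(position, orientation): joint angles nearest the present ones, or None.
- sensors.read_state(): the state.
- optics.grab_frame(name): name is "side" or "top"; returns (picture, depth): 480x640x3 uint8, red, green, blue; 480x640 float32, mm along the optical axis (not along the pixel's ray), 0 where there is no reading.
- optics.camera_params(name): a dict with "mtx" (3x3 intrinsics, pixels), "k1" (the pictures are not rectified: a ray, as slopes to the right and down, at radius r is drawn at 1 + k1 r^2 times it, then the intrinsics apply), "R" (3x3) and "t" (3): a world point X has camera coordinates R X + t. Camera axes: x right, y down, z forward; pixel columns grow to the right and rows downward; lengths in mm; the calibration is good to about 2 mm. A picture is of the moment at which its call begins. camera_params takes no time and is no camera call.
A pose or a line that the arm cannot do raises ctrl.MotionError and nothing moves.
- ctrl.finish_job(): hands the job in, once; it reports no verdict.
The state is a dict: "t": time; "q": joint angles; "qvel": joint speeds; "tau": joint torques, N m; "eef_pos": TCP position; "eef_rot": TCP orientation; "force": force on the tool from outside, world axes, zero at the start; "wrist_torque": the same for the moment, N m; "grip_width": finger opening in mm.
Only numpy, scipy, OpenCV 4.12 (cv2) and the standard library are available. Lean on these libraries where they do the work, as an engineer would, in place of code of your own. Each camera call takes 0.05 s, during which the arm holds its last target. There are 200 camera calls.

TASK

Start the orbital shaker at its fourth speed: with a fingertip, push the pointer handle of its dial clockwise, click by click, from where it stands to the orange mark (the fourth click up from off) and not a click further, so that it rests in that click by itself. Only then press the green start button right down and let go. Do not pinch the handle, and leave the shaker, the dishes on it and the other things on the desk where they stand.

Things in the scene. Friction and masses are not known exactly. Their poses are not given: they have to be found in the camera images.
- shaker: Orbital shaker: loose white box on rubber feet, 280 (x) x 290 (y) mm, about 3 kg. Origin: centre of its underside; x axis to its back, y to its left, z up. Its front is a dark level control panel, top 60 mm above the desk: dial at the left, green button at the right. Behind, from x = +19 to +137 mm, a raised platform with a black mat (top 80 mm up) carries two petri dishes.
- selector (a joint): Angle of the dial in rad, clockwise from above, 0 = off. It clicks into eight positions 0.524 rad (30 deg) apart, 0 to 3.665, and springs into the nearest when let go: about 3 N at the handle takes it over the hump half-way, then it jumps on by itself. Fourth position (orange): 2.094, handle 15 deg right of the shaker's x axis; off: 105 deg left of it. Starts between off and second.
- selector_axis (a point): Point on the upright axis of the dial, 22 mm above the panel, about mid-height of the handle. In the shaker's frame at x = -75, y = +55, z = 82 mm. Its x axis points along the handle towards the tip. Under the handle is a flat black round skirt, radius 24 mm, top 9 mm above the panel.
- selector_tip (a point): Middle of the pointing end of the handle, 48 mm from the axis, 22 mm above the panel. The handle is a grey upright bar with a red line on top, 14 mm thick, from 20 mm behind the axis to 48 mm ahead, standing 9 to 35 mm above the panel. The scale is printed flat, 55 mm from the axis: a white dot (off), white bars, one broad orange bar (fourth).
- handle_ccw: The counter-clockwise half (7 mm thick) of the handle bar; its outer side is the one to push on to turn the dial up. Origin on the dial's axis, at panel height. Pressing both halves from their two sides at once is pinching.
- handle_cw: The clockwise half (7 mm thick) of the handle bar. Origin as above.
- start (a joint): Travel of the start button in m: 0 when up, 0.006 fully down. Springs back up; it takes 1.5 N to move and 5 N to hold it fully down.
- start_top (a point): Centre of the top of the green round start button, 26 mm in diameter, 22 mm above the panel when up, in a grey collar 42 mm in diameter and 12 mm high.
- petri_0: Petri dish 60 mm across, 15 mm high, pale, on the left of the platform. Origin: centre of its underside.
- petri_1: Petri dish 60 mm across, 15 mm high, pink, on the right of the platform. Origin: centre of its underside.
- conical_flask: Conical flask, 65 mm across, 107 mm high, on the desk to the right of the shaker. Origin: centre of its underside.
- dropper: Amber dropper bottle with a red teat, 33 mm across, 88 mm high, on the desk to the left of the shaker. Origin: centre of its underside.

How it is judged:
By the outcome, as a careful person would: the job done as asked, in the order asked, and still so for the second after the job is handed in, with the robot touching nothing.
It also fails if it takes over 54 s, if anything falls off the work surface, if the arm or the gripper's body presses on something with over 40 N, if the wrist force passes 120 N, or if a joint passes its speed limit or range.

## Working session

There is one attempt and no reset: what is moved stays moved. The work goes in short steps, each a Python script; the robot and the scene stay as the last script left them, time stands still between calls to the robot, and variables do not carry over. Pictures are saved under pics/ and viewed, on a budget of 10 in all, crops included, one or two more only if the job needs it, and the job is handed in when it is done.

```bash
mkdir -p pics; cat > h.py <<'E'
import numpy as np, cv2
from plant import ctrl, sensors, optics
def grab(n,f):
    p,d=optics.grab_frame(n); cv2.imwrite(f'pics/{f}.png',p[:,:,::-1]); np.save(f'pics/{f}.npy',d); return p,d
def ray(n,u,v):
    c=optics.camera_params(n);K=c['mtx'];k=c['k1']
    a=np.array([(u-K[0,2])/K[0,0],(v-K[1,2])/K[1,1]]); b=a.copy()
    for _ in range(20): b=a/(1+k*(b@b))
    R=np.array(c['R']);t=np.array(c['t']); return -R.T@t, R.T@np.array([b[0],b[1],1])
def atz(n,u,v,z):
    o,d=ray(n,u,v); return o+d*(z-o[2])/d[2]
def atd(n,u,v,dep):
    o,d=ray(n,u,v); return o+d*dep
def proj(n,X):
    c=optics.camera_params(n);K=c['mtx'];x=np.array(c['R'])@X+c['t'];b=x[:2]/x[2];b=b*(1+c['k1']*(b@b))
    return np.array([K[0,0]*b[0]+K[0,2],K[1,1]*b[1]+K[1,2]])
E
python3 - <<'E'
from h import *
for n in('top','side'):
    grab(n,n+'0'); print(n,-np.array(optics.camera_params(n)['R']).T@optics.camera_params(n)['t'])
print(ctrl.tcp_to_tips,sensors.read_state())
E
```

```text
top [ 348.77229271  -96.89892327 1505.55458735]
side [354.45340418 738.64896308 630.58422861]
25.0 {'t': 0.1, 'q': array([ 1.06652359e+00,  2.07352112e-01,  1.54286591e+00, -1.60772234e-05,
        1.39348442e+00, -1.50481338e-01]), 'qvel': array([ 0.0007689 , -0.00112348, -0.00209005, -0.00040912, -0.0011644 ,
        0.00014507]), 'tau': array([-5.06015440e-04, -3.84090436e+01, -2.92547929e+01, -3.66991317e-04,
        4.91032319e-03, -1.74013815e-05]), 'eef_pos': array([198.86317947, 538.74265552, 219.506056  ]), 'eef_rot': array([[-9.38066741e-01,  3.46453141e-01, -1.00553597e-03],
       [ 3.46454470e-01,  9.38064955e-01, -1.85482669e-03],
       [ 3.00647525e-04, -2.08832366e-03, -9.99997774e-01]]), 'force': array([-5.63394433e-04, -6.71140477e-01, -1.15912056e-01]), 'wrist_torque': array([ 0.01369847,  0.02099483, -0.03356046]), 'grip_width': 85.03487852730412}
```

View pics/top0.png

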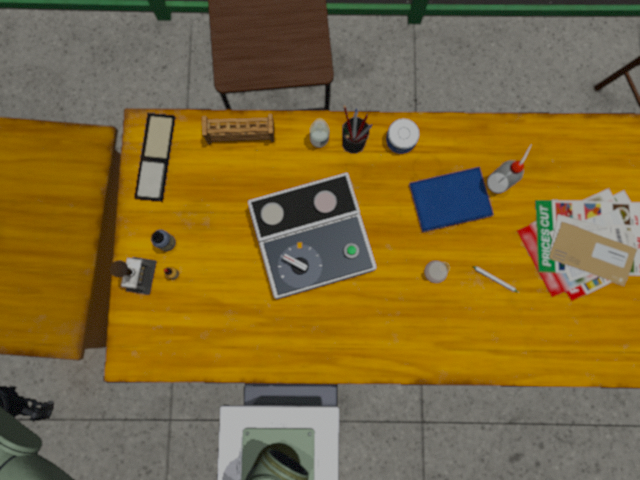

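View pics/side0.png

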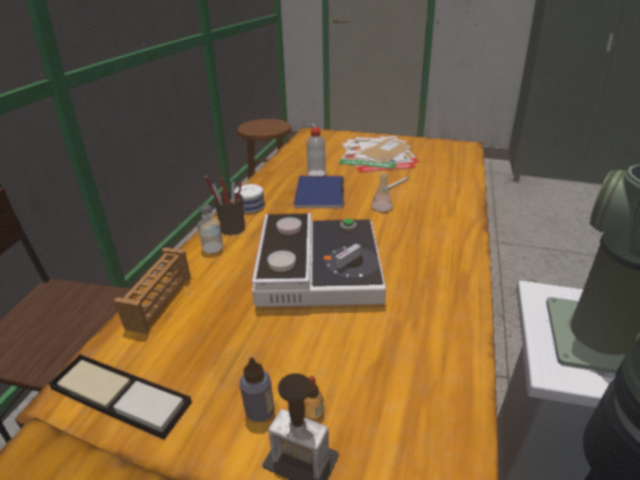

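The top view shows the shaker centred near (311,236), turned a little, with the dial at about (297,263) and the button at about (351,251). I'll enlarge both views.

```bash
python3 - <<'E'
import cv2
a=cv2.imread('pics/top0.png')[165:305,240:385]; cv2.imwrite('pics/c1.png',cv2.resize(a,None,fx=4.2,fy=4.2,interpolation=cv2.INTER_CUBIC)) 
b=cv2.imread('pics/side0.png')[205:310,245:395]; cv2.imwrite('pics/c2.png',cv2.resize(b,None,fx=5,fy=5,interpolation=cv2.INTER_CUBIC))
E
```

```text
(no output)
```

View pics/c1.png

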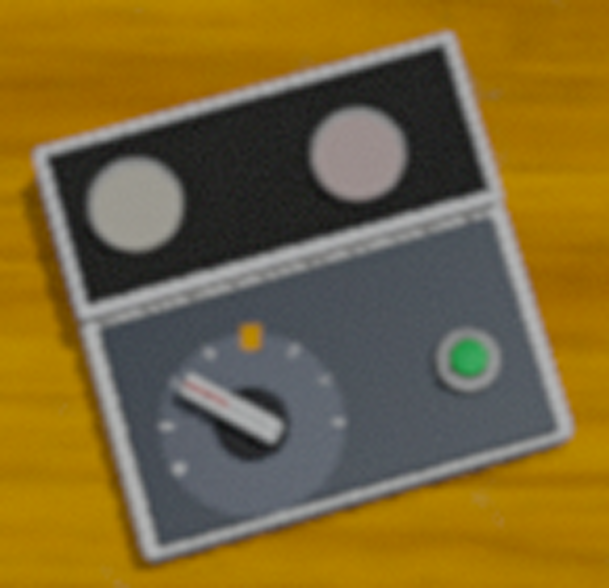

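View pics/c2.png

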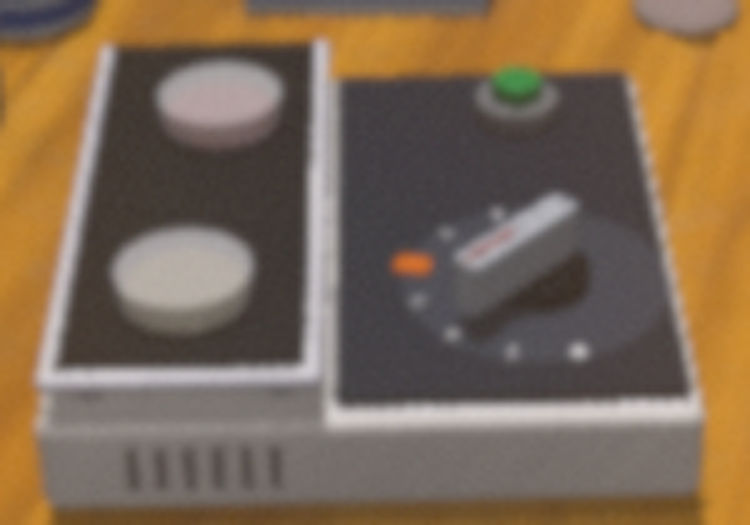

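```bash
cat > fit.py <<'E'
from h import *
from scipy.optimize import least_squares
m=lambda a,r: np.array([-75+r*np.cos(a),55+r*np.sin(a)])
def mk(i): return [*m(np.radians(105-30*i),55),60]
B='B'
T=[((180,468),mk(0)),((167,427),mk(1)),((209,354),mk(3)),((251,337),mk(4)),((294,350),mk(5)),((325,380),mk(6)),((338,421),mk(7)),
 ((572,433),[-140,-145,60]),((150,557),[-140,145,60])]
S=[((578,350),mk(0)),((513,350),mk(1)),((452,333),mk(2)),((417,300),mk(3)),((412,264),mk(4)),((447,233),mk(5)),((498,214),mk(6)),
 ((698,404),[-140,145,60])]
D=[('top',np.array([240+(p[0]+.5)/4.2-.5,165+(p[1]+.5)/4.2-.5]),np.array(X,float)) for p,X in T]+[('side',np.array([245+(p[0]+.5)/5-.5,205+(p[1]+.5)/5-.5]),np.array(X,float)) for p,X in S]
def Tw(s,X):
    c,n=np.cos(s[2]),np.sin(s[2]); return np.array([s[0]+c*X[0]-n*X[1],s[1]+n*X[0]+c*X[1],X[2]])
def run(D):
    f=lambda s:np.concatenate([proj(n,Tw(s,X))-p for n,p,X in D])
    r=least_squares(f,[500,0,0.2],loss='soft_l1'); return r.x,f(r.x).reshape(-1,2)
if __name__=='__main__':
    for d in (D,D[:9],D[9:]):
        s,e=run(d); print(s); print(e.round(1).tolist())
        print('axis',Tw(s,[-75,55,60]))
    pt=lambda u,v:np.array([240+(u+.5)/4.2-.5,165+(v+.5)/4.2-.5]); ps=lambda u,v:np.array([245+(u+.5)/5-.5,205+(v+.5)/5-.5])
    print('button',atz('top',*pt(468,357),82),atz('side',*ps(516,80),82))
    a,b=atz('top',*pt(190,384),95),atz('top',*pt(272,433),95); print('handle top',a,b,np.degrees(np.arctan2(*(a-b)[1::-1])))
    a,b=atz('side',*ps(466,262),95),atz('side',*ps(568,202),95); print('handle side',a,b,np.degrees(np.arctan2(*(a-b)[1::-1])))
    d=np.load('pics/top0.npy'); 
    for u,v in [(300,255),(330,265),(351,251),(290,180)]: print(atd('top',u,v,d[v,u]))
E
python3 fit.py
```

```text
[613.70878273 -81.30849939  31.70808659]
[[0.4, -0.7], [0.7, -1.0], [0.7, -1.1], [0.7, 0.1], [0.6, -0.5], [0.7, -0.5], [0.5, -0.3], [2.0, -0.1], [-0.6, -0.0], [0.0, 1.4], [-0.3, 1.7], [0.1, 1.4], [0.2, 1.4], [1.0, 1.2], [-0.1, 1.2], [0.1, 1.4], [2.1, 0.9]]
axis [526.04580744 -50.24078683  60.        ]
[612.53217527 -79.06207923 465.25552146]
[[-0.1, -0.0], [0.1, -0.3], [-0.0, -0.5], [-0.0, 0.6], [-0.1, -0.1], [0.1, -0.1], [-0.1, 0.1], [1.4, -0.2], [-1.0, 0.7]]
axis [524.63413949 -48.66577509  60.        ]Traceback (most recent call last):
  File "fit.py", line 18, in <module>
    s,e=run(d); print(s); print(e.round(1).tolist())
        ~~~^^^
  File "fit.py", line 15, in run
    r=least_squares(f,[500,0,0.2],loss='soft_l1'); return r.x,f(r.x).reshape(-1,2)
    return func(*args, **kwargs)
    result = trf(vector_fun.fun, vector_fun.jac, x0, f0, J0, lb, ub, ftol, xtol,
                 gtol, max_nfev, x_scale, loss_function, tr_solver,
                 tr_options.copy(), verbose, callback=callback_wrapped)
    return trf_no_bounds(
        fun, jac, x0, f0, J0, ftol, xtol, gtol, max_n
[... 777 characters left out ...]
r f_eval in f_evals]
                                    ^^^^^^^
    f = np.atleast_1d(self.fun(x, *self.args, **self.kwargs))
                      ~~~~~~~~^^^^^^^^^^^^^^^^^^^^^^^^^^^^^^
    return np.atleast_1d(self.fun(x))
                         ~~~~~~~~^^^
    return self.f(x, *self.args, **self.kwargs)
           ~~~~~~^^^^^^^^^^^^^^^^^^^^^^^^^^^^^^
  File "fit.py", line 14, in <lambda>
    f=lambda s:np.concatenate([proj(n,Tw(s,X))-p for n,p,X in D])
                               ~~~~^^^^^^^^^^^
  File "h.py", line 15, in proj
    c=optics.camera_params(n);K=c['mtx'];x=np.array(c['R'])@X+c['t'];b=x[:2]/x[2];b=b*(1+c['k1']*(b@b))
ValueError: time passes only in moves, steps and waits
```

```bash
sed -i "s/^def grab/CP={n:{k:np.array(v) if k!='k1' else v for k,v in optics.camera_params(n).items()} for n in ('top','side')}\ndef grab/; s/c=optics.camera_params(n)/c=CP[n]/" h.py
sed -i 's/\[500,0,0.2\]/[610,-80,0.25]/' fit.py; python3 fit.py; python3 -c "
from h import *
print(sensors.read_state()['t'])"
```

```text
[ 6.13708783e+02 -8.13084995e+01  2.92160048e-01]
[[0.4, -0.7], [0.7, -1.0], [0.7, -1.1], [0.7, 0.1], [0.6, -0.5], [0.7, -0.5], [0.5, -0.3], [2.0, -0.1], [-0.6, -0.0], [0.0, 1.4], [-0.3, 1.7], [0.1, 1.4], [0.2, 1.4], [1.0, 1.2], [-0.1, 1.2], [0.1, 1.4], [2.1, 0.9]]
axis [526.04580744 -50.24078684  60.        ]
[ 6.12532175e+02 -7.90620833e+01  2.99808674e-01]
[[-0.1, -0.0], [0.1, -0.3], [-0.0, -0.5], [-0.0, 0.6], [-0.1, -0.1], [0.1, -0.1], [-0.1, 0.1], [1.4, -0.2], [-1.0, 0.7]]
axis [524.63414074 -48.66577419  60.        ]
[ 6.15102713e+02 -8.67273864e+01  2.82728920e-01]
[[-0.5, 0.1], [-0.8, 0.3], [-0.3, -0.1], [-0.0, 0.0], [0.9, -0.1], [-0.1, -0.1], [0.1, 0.2], [1.2, -0.4]]
axis [527.73663589 -54.83430694  60.        ]
button [ 566.47228221 -186.4811126    82.        ] [ 568.93822387 -189.67263476   82.        ]
handle top [545.05371606  -9.72390607  95.        ] [514.49342784 -62.10693691  95.        ] 59.74069010270191
handle side [548.52164521 -11.45186949  95.        ] [516.47941898 -68.04934462  95.        ] 60.48396318134201
[551.92731393 -49.06778729  69.72509181]
[ 526.53897992 -130.66984919   62.60808808]
[ 562.06470938 -186.08692021   86.33316075]
[780.46157359 -14.06799784   3.28992758]
0.1
```

Both views give the same pose. The shaker yaw is about 16.7° and the dial axis about (526,-51), ±3 mm. The handle points about 60° in the world frame, 43° in the shaker frame, which is click 2. So two more clicks are needed. I'll push with the closed fingertips along the arc, watching the force.

```bash
cat >> h.py <<'E'
A=np.array([526.,-51.]); RC=35; OFF=18
def pose(th,z):
    t=np.radians(th);u=np.array([np.cos(t),np.sin(t)]);n=np.array([-u[1],u[0]])
    R=np.array([[n[0],-u[0],0],[n[1],-u[1],0],[0,0,-1.]])
    R[:,1]=np.cross(R[:,2],R[:,0])
    return np.array([*(A+RC*u+OFF*n),z]),R,n
def push(th,stop,z,step=1.,f0=None):
    """step clockwise until a force peak is followed by a clear drop (click) or the stop angle"""
    if f0 is None: f0=sensors.read_state()['force']
    pk=0;log=[]
    while th-step>=stop:
        th-=step;p,R,n=pose(th,z); ctrl.move_l(p,R,vel=15)
        s=sensors.read_state();f=(s['force']-f0)@n; log.append((th,round(float(f),2)))
        pk=max(pk,f)
        if pk>1.8 and f<0.4*pk: break
    return th,log,s
E
python3 - <<'E'
from h import *
ctrl.gripper_to(0,30); tt=ctrl.tcp_to_tips; print('tips',tt,sensors.read_state()['grip_width'])
z=77+tt
p,R,n=pose(84,190); ctrl.move_ptp(p,R); p[2]=z; hit=ctrl.move_l(p,R,vel=100,threshold=6)
s=sensors.read_state(); print(hit,s['t'],s['eef_pos'],s['force'])
th,log,s=push(84,66,z,3.); print(log,s['t'],s['eef_pos'],pose(th,z)[0])
E
```

```text
tips 25.0 0.31918578870761033
False 4.175 [512.49103711 -14.41796388 102.70591705] [-1.14366938 -0.73492166 -0.48720575]Traceback (most recent call last):
  File "<stdin>", line 6, in <module>
  File "h.py", line 30, in push
    s=sensors.read_state();f=(s['force']-f0)@n; log.append((th,round(float(f),2)))
                             ~~~~~~~~~~~~~~~^~
ValueError: matmul: Input operand 1 has a mismatch in its core dimension 0, with gufunc signature (n?,k),(k,m?)->(n?,m?) (size 2 is different from 3)
```

```bash
sed -i "s/(s\['force'\]-f0)@n/(s['force']-f0)[:2]@n/" h.py
python3 - <<'E'
from h import *
z=102; f0=sensors.read_state()['force']; print(f0)
th,log,s=push(81,69,z,3.,f0); print(log,s['t'],s['eef_pos'],pose(th,z)[0])
th,log,s=push(th,38,z,1.,f0); print(th,log,s['t'],s['force'])
E
```

```text
[-0.01318973 -1.13668427 -0.29267761]
[(78.0, 1.27), (75.0, 0.59), (72.0, 0.18), (69.0, 0.45)] 5.5917 [521.64772861 -11.89236098 101.98726441] [521.73843056 -11.87406198 102.        ]
38.0 [(68.0, 0.41), (67.0, 0.43), (66.0, 0.08), (65.0, -0.11), (64.0, 0.92), (63.0, 0.59), (62.0, -1.14), (61.0, -0.11), (60.0, 0.37), (59.0, -0.18), (58.0, 0.63), (57.0, -0.05), (56.0, 0.31), (55.0, 1.19), (54.0, 0.62), (53.0, 0.03), (52.0, 1.11), (51.0, 1.29), (50.0, 0.51), (49.0, 1.31), (48.0, 0.51), (47.0, 1.24), (46.0, 0.21), (45.0, 0.84), (44.0, 1.22), (43.0, 0.82), (42.0, 0.9), (41.0, 0.71), (40.0, 0.75), (39.0, 0.33), (38.0, 0.13)] 13.3417 [ 0.34351641 -0.69154458  1.0237938 ]
```

The force rose only slightly, so I can't tell whether the dial has clicked. I'll look before moving.

```bash
python3 - <<'E'
from h import *
a,_=grab('top','top1');b,_=grab('side','side1')
a=cv2.resize(a[195:305,240:385],(580,440),interpolation=2);b=cv2.resize(b[195:310,245:395],(600,460),interpolation=2)
c=np.zeros((460,600,3),np.uint8);c[:440,:580]=a
c=cv2.resize(np.hstack([c,b]),None,fx=.66,fy=.66)
cv2.imwrite('pics/c3.png',c[:,:,::-1])
E
```

```text
(no output)
```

View pics/c3.png

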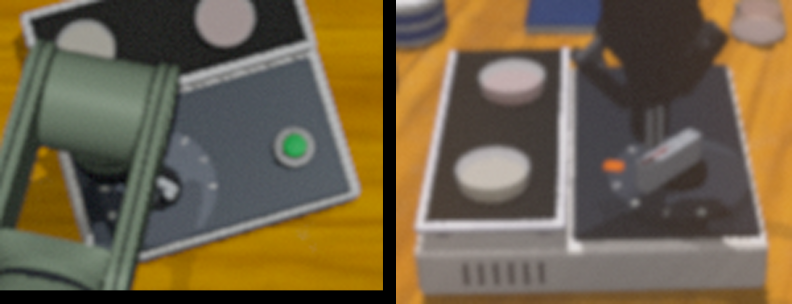

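```bash
python3 - <<'E'
from h import *
s=sensors.read_state();e=s['eef_pos'];print(s['t'],e,s['eef_rot'].round(3).tolist(),s['grip_width'])
print(pose(38,102)[0])
for dz in(0,25): print(proj('side',e-[0,0,dz]))
b=cv2.imread('pics/side1.png')[215:290,340:400]; cv2.imwrite('pics/c4.png',cv2.resize(b,None,fx=8,fy=8,interpolation=2))
E
```

```text
13.4417 [542.49254215 -15.26719709 102.01997299] [[-0.616, 0.788, 0.0], [0.788, 0.616, -0.0], [-0.0, -0.0, -1.0]] -0.18641652380807092
[542.49846982 -15.2676548  102.        ]
[340.99834356 253.69691346]
[340.95499623 263.29449446]
```

View pics/c4.png

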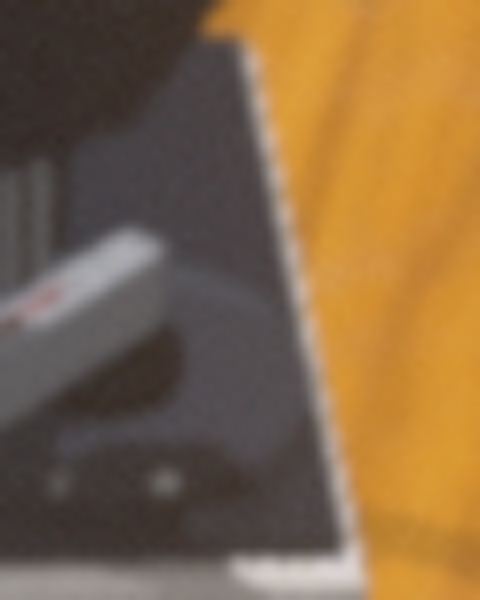

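```bash
python3 - <<'E'
from h import *
d=np.load('pics/side1.npy')
for v in range(225,272,3):
    print(v,[atd('side',u,v,d[v,u]).round(0).astype(int).tolist() for u in (338,341,344,350)])
E
```

```text
225 [[543, 7, 185], [539, 2, 183], [535, -10, 177], [524, -15, 175]]
228 [[545, 0, 174], [540, -3, 173], [535, -10, 170], [526, -24, 163]]
231 [[545, 2, 168], [540, -5, 165], [534, -6, 165], [525, -21, 158]]
234 [[545, -1, 159], [540, -3, 159], [535, -12, 154], [557, -163, 61]]
237 [[547, -6, 149], [540, -3, 152], [534, -7, 150], [553, -148, 62]]
240 [[547, -6, 142], [540, -3, 144], [535, -9, 141], [550, -134, 62]]
243 [[546, -4, 135], [540, -5, 136], [535, -12, 132], [547, -123, 61]]
246 [[547, -6, 127], [540, -3, 130], [534, -8, 128], [544, -109, 62]]
249 [[547, -7, 118], [540, -3, 122], [535, -11, 118], [529, -43, 99]]
252 [[565, -79, 61], [546, -28, 97], [539, -29, 98], [527, -34, 97]]
255 [[549, -16, 97], [543, -18, 97], [537, -21, 96], [354, 739, 631]]
258 [[546, -5, 97], [541, -9, 95], [537, -20, 88], [528, -37, 79]]
261 [[547, -8, 87], [541, -9, 87], [536, -18, 82], [528, -37, 71]]
264 [[547, -8, 80], [541, -10, 79], [537, -20, 73], [525, -28, 69]]
267 [[550, -20, 63], [544, -22, 62], [538, -25, 61], [525, -27, 62]]
270 [[548, -12, 60], [541, -11, 62], [535, -11, 63], [522, -15, 63]]
```

The side depth shows the visible fingertips ending at z≈117 rather than 77. They passed over the handle, so the dial hasn't moved and still stands at click 2. I'll back off beside the handle, lower under force guard, and measure the tip height again.

```bash
python3 - <<'E'
from h import *
p,R,n=pose(84,110); ctrl.move_l(p,R,vel=120)
def prof(f):
    e=sensors.read_state()['eef_pos']; _,d=grab('side',f); u,_=proj('side',e); u=int(round(u))
    for v in range(235,292,3): print(v,[atd('side',x,v,d[v,x]).round(0).astype(int).tolist() for x in (u-2,u+1,u+4)])
    print(e)
prof('side2')
p[2]=75; print(ctrl.move_l(p,R,vel=40,threshold=4)); s=sensors.read_state(); print(s['t'],s['force'])
prof('side3')
cv2.imwrite('pics/c5.png',cv2.resize(cv2.imread('pics/side3.png')[180:310,270:430],None,fx=4.5,fy=4.5,interpolation=2))
E
```

```text
235 [[510, 17, 173], [504, 17, 174], [502, -2, 163]]
238 [[514, -2, 154], [509, -4, 154], [503, -8, 152]]
241 [[515, -3, 146], [508, -3, 147], [503, -7, 145]]
244 [[515, -9, 135], [508, -1, 141], [503, -11, 136]]
247 [[514, -1, 133], [507, -1, 134], [503, -9, 130]]
250 [[523, -46, 95], [518, -52, 92], [513, -63, 86]]
253 [[523, -45, 88], [518, -55, 82], [513, -62, 78]]
256 [[522, -41, 83], [518, -53, 75], [512, -60, 72]]
259 [[523, -48, 70], [516, -48, 71], [510, -51, 70]]
262 [[520, -35, 71], [514, -37, 71], [508, -42, 68]]
265 [[519, -29, 68], [513, -33, 66], [508, -39, 62]]
268 [[518, -24, 63], [512, -28, 61], [505, -28, 62]]
271 [[515, -15, 62], [509, -17, 61], [502, -15, 64]]
274 [[513, -2, 63], [507, -5, 63], [500, -5, 64]]
277 [[511, 6, 61], [504, 5, 63], [498, 4, 63]]
280 [[508, 19, 64], [502, 16, 63], [497, 12, 61]]
283 [[507, 24, 60], [501, 22, 60], [494, 22, 61]]
286 [[505, 30, 57], [500, 27, 56], [494, 25, 55]]
289 [[504, 34, 53], [498, 33, 53], [493, 28, 50]]
[511.88632358 -14.34111607 110.05506392]
False
15.4667 [ 0.68658649 -0.40593683  0.56176315]
235 [[511, 13, 171],
[... 302 characters left out ...]
, -3, 117], [507, -3, 118], [503, -11, 114]]
256 [[513, -1, 111], [507, -3, 111], [503, -11, 106]]
259 [[513, -1, 103], [507, -2, 103], [503, -12, 98]]
262 [[514, -7, 91], [508, -10, 90], [508, -39, 70]]
265 [[519, -30, 67], [513, -32, 66], [507, -36, 64]]
268 [[518, -25, 62], [512, -26, 62], [505, -27, 63]]
271 [[515, -14, 62], [510, -19, 59], [503, -19, 61]]
274 [[513, -4, 62], [506, -3, 64], [501, -8, 62]]
277 [[511, 5, 61], [504, 5, 62], [498, 3, 62]]
280 [[508, 17, 63], [502, 15, 62], [496, 13, 62]]
283 [[506, 26, 61], [500, 24, 61], [494, 22, 61]]
286 [[506, 28, 56], [499, 28, 56], [493, 26, 57]]
289 [[504, 34, 52], [498, 33, 53], [492, 30, 52]]
[512.06719756 -14.37411262  75.26389881]
```

View pics/c5.png

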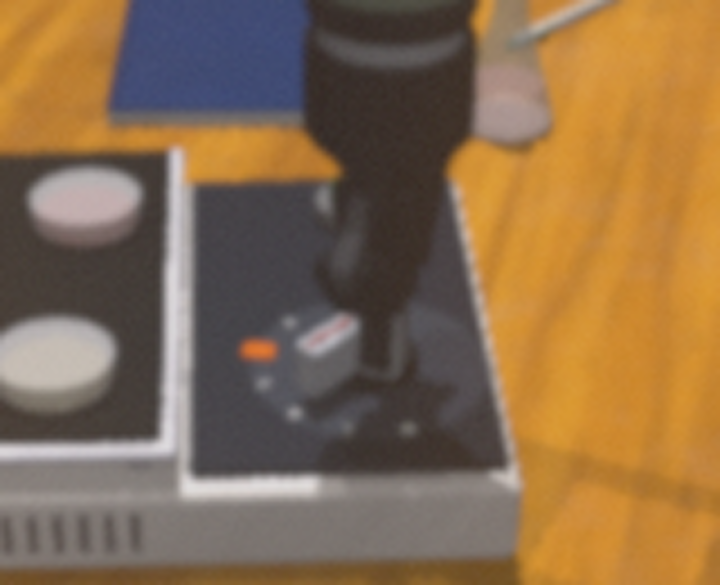

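The fingertip really ends about 14–15 mm above the reported TCP z, confirmed at three heights. In the picture it's at about (385,375), to the right of the handle, which is still at click 2. I'll lower to a reported z of 62, which puts the tip near 77, and push the first click.

```bash
python3 - <<'E'
from h import *
z=62; p,R,n=pose(84,z); print(ctrl.move_l(p,R,vel=40,threshold=4)); ctrl.hold(.2); f0=np.mean([sensors.read_state()['force']],0); print(f0)
th,log,s=push(84,69,z,3.,f0); print(log)
th,log,s=push(th,38,z,1.,f0); print(th,log,s['t'],s['force'])
E
```

```text
False
[ 0.30204118 -0.27611348 -0.55661263]
[(81.0, -0.04), (78.0, 0.89), (75.0, 0.45), (72.0, 0.75), (69.0, -0.37)]
55.0 [(68.0, 0.39), (67.0, -0.26), (66.0, 1.38), (65.0, 0.49), (64.0, 0.1), (63.0, 0.38), (62.0, 0.7), (61.0, 2.2), (60.0, 4.65), (59.0, 3.12), (58.0, 3.73), (57.0, 2.25), (56.0, 2.92), (55.0, 1.47)] 21.1083 [-1.11813956  0.25998271 -0.74410525]
```

Contact came at 61°, and the force is now easing as expected on the way to the hump at about 46°. I'll continue to just past it.

```bash
cat >> h.py <<'E'
def push2(th,stop,z,f0,step=1.):
    log=[]
    while th-step>=stop-1e-6:
        th-=step;p,R,n=pose(th,z); ctrl.move_l(p,R,vel=15); f=[]
        for _ in range(3):
            f.append((sensors.read_state()['force']-f0)[:2]@n); ctrl.hold(.02)
        log.append((th,round(float(np.mean(f)),2)))
    return th,log
F0=np.array([.3,-.28,-.56])
E
python3 - <<'E'
from h import *
th,log=push2(55,43,62,F0); print(log,sensors.read_state()['t'])
b,_=grab('side','side4'); cv2.imwrite('pics/c6.png',cv2.resize(b[215:300,300:400,::-1],None,fx=6,fy=6,interpolation=2))
E
```

```text
[(54.0, 2.26), (53.0, 2.1), (52.0, 1.11), (51.0, 1.95), (50.0, 1.01), (49.0, 0.34), (48.0, 0.46), (47.0, 0.26), (46.0, 0.65), (45.0, 0.55), (44.0, 0.89), (43.0, 0.57)] 24.7083
```

View pics/c6.png

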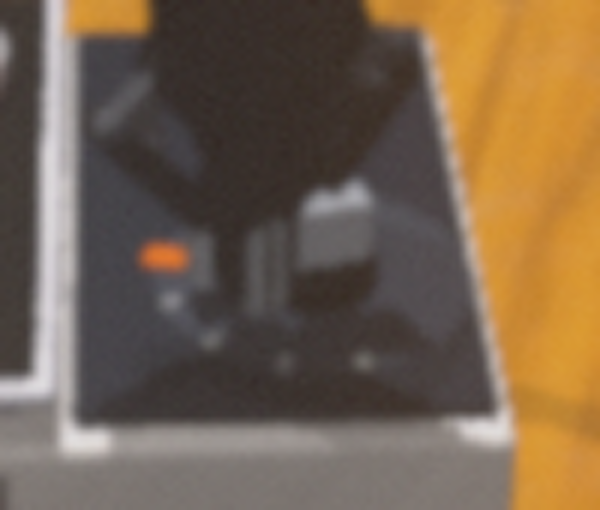

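The force dropped at about 49°. The handle now shows on both sides of the finger, tip at (200,260) and rear at (335,225), level with mark 3, so click 3 is in. Now the last click, stopping just past the hump at about 16°.

```bash
python3 - <<'E'
from h import *
th,log=push2(43,34,62,F0,3.); print(log)
th,log=push2(th,15,62,F0); print(log)
p,R,n=pose(th+14,62); ctrl.move_l(p,R,vel=80); p[2]=150; ctrl.move_l(p,R,vel=150)
p[0]-=90;p[1]+=60; ctrl.move_l(p,vel=250)
print(sensors.read_state()['t'])
a,_=grab('top','top5');b,_=grab('side','side5')
a=cv2.resize(a[165:305,240:385],(580,560),interpolation=2);b=cv2.resize(b[200:310,245:395],(764,560),interpolation=2)
cv2.imwrite('pics/c7.png',cv2.resize(np.hstack([a,b]),None,fx=.59,fy=.59,interpolation=3)[:,:,::-1])
E
```

```text
[(40.0, 0.86), (37.0, 0.16), (34.0, 0.09)]
[(33.0, 0.58), (32.0, 1.17), (31.0, 2.44), (30.0, 3.18), (29.0, 2.93), (28.0, 2.47), (27.0, 2.54), (26.0, 2.52), (25.0, 1.87), (24.0, 1.97), (23.0, 1.16), (22.0, 1.05), (21.0, 1.15), (20.0, 0.03), (19.0, 0.47), (18.0, 0.05), (17.0, 0.41), (16.0, 0.57), (15.0, 0.23)]
33.1667
```

View pics/c7.png

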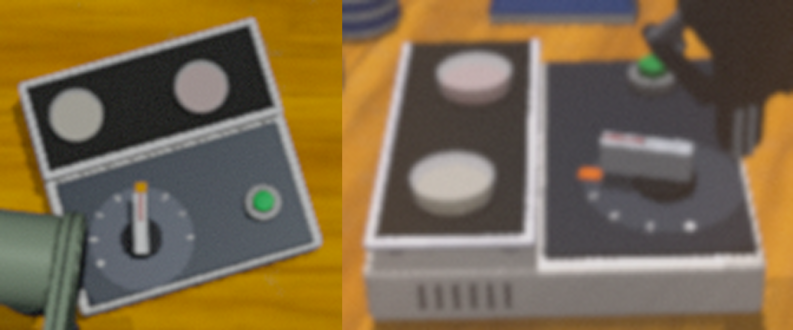

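The handle now points at the orange mark, with its tip at (140,190) in the top view, and the shaker and dishes haven't moved. Next is the button at about (567.5,-188).

```bash
python3 - <<'E'
from h import *
_,R,_=pose(29,0)
ctrl.move_l([567.5,-188,150],R,vel=250)
ctrl.move_l([567.5,-188,82],R,vel=120); ctrl.hold(.2); f0=sensors.read_state()['force']; print(f0)
z=78
while z>54:
    h=ctrl.move_l([567.5,-188,z],R,vel=25); s=sensors.read_state(); f=(s['force']-f0)[2]
    print(z,round(s['eef_pos'][2],1),round(f,2))
    if f>9: break
    z-=1
ctrl.hold(.3); print(sensors.read_state()['force']-f0,sensors.read_state()['t']); b,_=grab('side','side6')
E
```

```text
[ 0.76440093 -0.39217863  0.05202166]
78 77.7 -0.02
77 76.9 0.56
76 75.9 -0.8
75 74.9 -0.07
74 73.9 0.19
73 72.9 -0.3
72 71.9 -0.66
71 71.3 1.9
70 70.2 0.93
69 69.2 2.6
68 68.2 2.42
67 67.2 3.32
66 66.2 4.42
65 65.4 5.92
64 65.3 9.81
[-2.36537514  1.73379638  9.93124248] 39.4583
```

Contact was at about 71.5, followed by 6 mm of travel and then a hard stop at 10 N, so the button is fully down. I'll release, back away and check.

```bash
python3 - <<'E'
from h import *
ctrl.move_l([567.5,-188,80],vel=50); ctrl.move_l([567.5,-188,170],vel=200); ctrl.move_l([430,80,190],vel=250)
print(sensors.read_state()['t'])
a,_=grab('top','top7');b,_=grab('side','side7')
a=cv2.resize(a[165:305,240:385],(580,560),interpolation=2);b=cv2.resize(b[200:310,245:395],(764,560),interpolation=2)
cv2.imwrite('pics/c8.png',cv2.resize(np.hstack([a,b]),None,fx=.59,fy=.59,interpolation=3)[:,:,::-1])
E
```

```text
41.9333
```

View pics/c8.png

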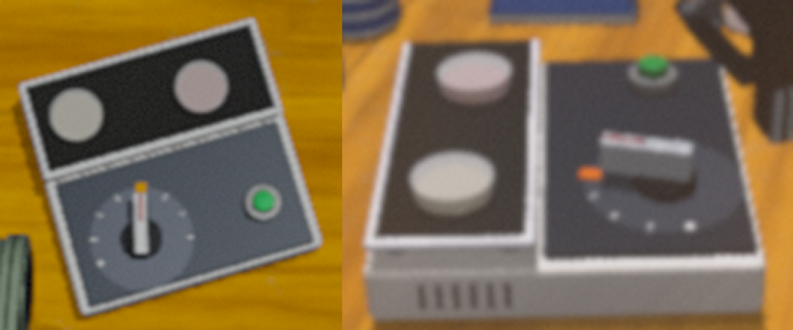

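The dial is on orange, the button is back up, nothing else has moved, and the robot is clear.

```bash
python3 -c "
from h import *
ctrl.finish_job()"
```

```text
the job is handed in; nothing more can be done
```

The shaker's dial is on the orange fourth mark and the start button was pressed after that. I handed the job in just after 42 s of the 54 s allowed.

- **Dial:** I pushed the handle with the closed fingertips on its counter-clockwise side only. It went two clicks, from second to third to fourth, with a peak force of about 3–4.7 N. I then backed away so it rested in the click by itself.
- **Button:** I pressed it down about 6 mm to its hard stop, at about 10 N, and let it go.
- **Last check:** pictures from both cameras show the handle on orange, the button up, and the shaker and dishes where they were. I did not closely check the flask or dropper at the end, but the arm did not go near them.
- **One disagreement:** the fingertips sat about 40 mm higher than the reported tool position and the 25 mm tip length imply. My first sweep therefore passed over the handle without touching it. I found this in the side camera's depth reading and corrected the height before pushing.
- **Camera agreement:** the two cameras differed by up to about 6 mm on the dial's position. I found the actual contact by force.

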